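# Fetch the loop tool from behind the mixer's lift-off door

### The job

A loop tool was left in the clay mixer's feed tray, under its aluminium door. Pinch the door's sprung hinge pin back, lift the door off and lay it flat on the bench, then put the loop tool in the grey tool tray. Finally drop the door back into its seat so that the hinge pin springs fully home, without shifting the jar, the bowl or the plaster disc.

Things in the scene. Friction and masses are not known exactly. Their poses are not given: they have to be found in the camera images.
- mixer: Bench clay mixer, white box 220 (x) x 250 (y) mm, fixed. Origin: centre of its underside, on the bench; z up. Its open top is a shallow feed tray: mouth 158 (x) x 181 (y) mm centred on the origin, floor 105 mm above the origin, walls 6 mm thick up to 158 mm, flared lip up to 168 mm spreading to 187 x 210 mm. A steel nozzle sticks out 63 mm from its +x side, below the rim.
- seat (a point): Where the seated door's origin belongs, 135 mm above the mixer's origin, the door's axes along the mixer's (play 2.5 mm each way). There the door lies inside the mouth, on 8 mm tabs at the middle of the +y and -y walls and an 8 mm ledge along the +x wall.
- pin_hole (a point): Centre of the closed 12 x 12 mm hole for the sprung pin, in the mixer's +y wall: x = 0, y = +93.5 mm, 145 mm up. The opposite (-y) wall has an open-topped slot, 12 mm wide (18 mm at the lip), at x = 0, which takes the door's fixed stub from above.
- door: Lift-off aluminium door, plate 150 (x) x 176 (y) x 5 mm, a low bar along its +x edge; 0.3 to 0.5 kg, balanced within 10 mm of its middle. Origin: centre of the plate's underside; z up. On its middle line (x = 0), 10 mm above the underside, run a fixed stub (to y = -98 mm) and the sprung pin (to y = +98 mm), both 7 mm thick, each standing 10 mm past the plate.
- door_lug (a point): Middle of the fixed lug on the door: upright steel plate 24 (x) x 10 (y) mm, y = -20 to -10 mm, from the plate up to 37 mm above the door's underside.
- pin_knob (a point): Middle of the pin's knob: upright steel plate like the lug, facing it, y = +18 to +28 mm at rest; it moves with the pin, 14 mm towards the lug. Pinch lug and knob together along y: 48 mm over both at rest, 34 mm when fully back. Kept pinched, they carry the door; let go and the pin springs out.
- door_grip (a point): Point midway between lug and knob as they are when fully pinched: y = -3 mm, 22 mm above the door's underside (17 mm above the plate's top). Centre the fingers here: only the knob moves, the lug is fixed to the door.
- pin_tip (a point): End of the sprung pin, on its axis: at y = +98 mm, 10 mm above the underside in the door's frame when sprung out.
- hinge_pin (a joint): How far the sprung pin is drawn back (m): 0 sprung fully out, 0.014 fully back, its stop. It is clear of the mixer's wall above about 0.010. The spring pushes it out with 3 N at 0 to 6.5 N at 0.014.
- loop_tool: Clay loop tool lying flat: wooden handle 75 (x) x 22 (y) x 24 mm (z) and a flat steel wire loop reaching to x = +73 mm. Origin: centre of the underside of the handle; z up. About 60 g. It starts on the floor of the feed tray, under the door, its handle roughly along the mixer's x.
- tool_tray: Grey plastic open tray, 170 (x) x 120 (y) x 35 mm high, walls and floor 5 mm, fixed to the bench. Origin: centre of its underside.
- jar: Bystander: low amber glass jar with a white cap, 64 mm across, 60 mm high, origin at the centre of its underside.
- bowl: Bystander: white bowl, 84 mm across, 40 mm high, origin at the centre of its underside.
- bat: Bystander: plaster disc, 100 mm across, 16 mm thick, origin at the centre of its underside.
Mind the look-alikes: they are no part of the job. Leave any yellow look-alike of the door alone. What is shaped like the tool_tray but turquoise is not meant.

How it is judged:
On the way, in this order (a step that is already met when the one before it is completed fails the run):
1. the door is off the mixer and lies flat on the bench, let go (height (world z) of door below 0.02 m and angle between door's own z axis and vertical below 0.1 rad and linear speed of door below 0.03 m/s and contact force between the fingers and door below 0.05 N), for 0.2 s.
2. the loop tool lies in the tool tray, let go (x of loop_tool in the frame of tool_tray between -0.075 and 0.075 m and y of loop_tool in the frame of tool_tray between -0.052 and 0.052 m and z of loop_tool in the frame of tool_tray below 0.03 m and linear speed of loop_tool below 0.03 m/s and contact force between the fingers and loop_tool below 0.05 N), for 0.2 s.
At the end, for the whole second after the job is handed in: Door seated in the mixer's mouth (within 6 mm in x, underside 130 to 139 mm up, level and square within 4 degrees), pin out to within 3 mm of full reach and in its hole; loop tool inside the tool tray, under 30 mm up; both released and at rest (all of step 2 and x of door in the frame of mixer between -0.006 and 0.006 m and z of door in the frame of mixer between 0.13 and 0.139 m and value of joint hinge_pin below 0.003 m and y of pin_tip in the frame of mixer above 0.0935 m and angle between door's own z axis and vertical below 0.07 rad and angle between the x axis of door and the x axis of mixer, either way round below 0.07 rad and linear speed of door below 0.03 m/s and contact force between the fingers and door below 0.05 N); the robot touches nothing.
It fails at once if the glaze jar is shifted by more than 25 mm (distance of jar from where it was at the start of the episode above 0.025 m).
It fails at once if the bowl is shifted by more than 25 mm (distance of bowl from where it was at the start of the episode above 0.025 m).
It fails at once if the plaster disc is shifted by more than 25 mm (distance of bat from where it was at the start of the episode above 0.025 m).
It also fails if it takes over 72 s, if anything falls off the work surface, if the arm or the gripper's body presses on something with over 40 N, if the wrist force passes 120 N, or if a joint passes its speed limit or range.

### The arm

A 6-joint arm with a two-finger parallel gripper is mounted at the origin on the work surface. World frame = base frame: x ahead of the robot, y to its left, z up, the work surface at z = 0. Lengths are in m, angles in rad, forces in N, time in s.
With the tool pointing down it reaches from about 0.35 to 0.975 m from the base axis. Payload 4.9 kg.
Tool frame: the origin (TCP) lies between the finger pads; the fingertips stand 22 mm ahead of it and the grasp point (between the pads) lies 3 mm ahead of it (bot.tip_reach is the z of the fingertips in the tool frame, in m); z points along the fingers, y is the line along which they close (so a half turn about z gives the same grasp; the last joint's range is limited). The gripper opens to 85 mm and grips with 20 to 120 N. Pads are 22 mm wide; open, the fingers measure 114 mm over their backs; the gripper's body (76 mm by 85 mm) begins 54 mm behind the grasp point. The pads swing forward as they close: fully open they stand 13 mm farther back than shut.
Start: joints at [1.158, 0.053, 1.613, -0, 1.476, -0.119], TCP at [0.181, 0.598, 0.253] pointing down, gripper open.
Joint ranges: [-3.01, 3.01], [-1.01, 2.22], [0.06, 2.58], [-1.02, 4.17], [0.09, 2.62], [-3.14, 3.14]. Speed limits (rad/s): [2.57, 2.57, 3.14, 3.14, 3.14, 3.14].

### API

Orientations are given as a unit quaternion [x, y, z, w].
In Python, from bench import readout, viewer, ticket, bot gives the robot as it stands.
- The arm moves only by the tool arm_command, never from a script. Its argument "motion" is a list of rows, each a list of 7 numbers: the shift along the tool's x, y, z in units of 600 mm (1.0 is 600 mm), then the turn, a rotation vector about the tool's x, y, z in units of 45 degrees (1.0 is 45 degrees), then the gripper command: -1 is shut, 1 is fully open, values between are in proportion. A call has 1 to 10 rows; each row shifts and turns the commanded pose from where the row before left it, along the tool's axes as they then stand; what a row does not reach is not made up. A row lasts 1/12 s, in which the tool goes at most 41.7 mm and 7.16 degrees, less where a joint would pass 70% of its speed; a pose out of reach is approached as far as the arm can. A call with a number of a shift or a turn outside -1 to 1 is refused whole. A call with a gripper value outside its range is refused whole. The fingers move at their own pace and stop on an object; "grip_force" is the grip in N (left out, the last holds). Time passes only in rows, so rows that do not move let the fingers close. It gives the time, the measured TCP pose, the force, the opening and the grip force at its end, in the units of the state.
- readout.observe(): the state, without advancing time (a new reading comes with each control period).
- viewer.camera(name): name is "scene" or "top" or "wrist"; returns a dict with "img" (384x512x3 uint8, red, green, blue), "fx", "fy", "cx", "cy" (pixels), "T" (4x4, takes a point from camera to world coordinates); the wrist camera has in their place "T_tool_cam" (4x4, takes a point from camera to tool coordinates, whose origin is the TCP and whose axes are the flange's). Camera axes: x right, y up, looking along -z (the intrinsics and any distortion apply to the point x, -y, -z); pixel columns grow to the right and rows downward; lengths in m; the calibration is good to about 2 mm. The wrist camera is an equidistant fisheye: a pixel r from the principal point sees the ray r / f radians off the axis. A picture is of the moment at which its call begins: read the wrist's pose just before it. There is no depth.
- ticket.sign_off(): hands the job in; it is judged then, once.
The state is a dict: "t": time; "joint_positions": joint angles; "qd": joint speeds; "tau": joint torques, N m; "position": TCP position; "tcp_rot": TCP orientation; "force": force on the tool from outside, world axes, zero at the start; "wrist_torque": the same for the moment, N m; "grip_width": opening from 0.0 (shut) to 1.0 (fully open); "grip_force": force on a finger pad.
Only numpy, scipy, OpenCV 4.12 (cv2) and the standard library are available. Lean on these libraries where they do the work, as an engineer would, in place of code of your own. Each camera call takes 0.05 s, during which the arm holds its last target. There are 200 camera calls.

## Working session

There is one attempt and no reset: what is moved stays moved. The work goes in short steps, Python scripts to look and compute and a tool call to move; the robot and the scene stay as the last step left them, time stands still between calls to the robot, and variables do not carry over. Pictures are saved under pics/ and viewed, at most 10 in all, crops included, and the job is handed in when it is done.

Besides the shell and the picture viewer there is one more tool, called after "Call:" as name([rows], argument=value, ...), one row to a line, values as JSON. arm_command: Moves the arm, as the interface text tells. Its arguments: {"type":"object","properties":{"motion":{"type":"array","items":{"type":"array","items":{"type":"number"}}},"grip_force":{"type":"number"}},"required":["motion"]}

```bash
mkdir -p pics; ls; python3 - <<'E'
from bench import readout, viewer, bot
import cv2,pickle
print(readout.observe())
d={}
for n in("scene","top"):
    c=viewer.camera(n);d[n]=c
    cv2.imwrite(f"pics/{n}0.png",c["img"][:,:,::-1])
    print(n,c["fx"],c["fy"],c["cx"],c["cy"],c["T"].round(4).tolist())
pickle.dump(d,open("c0.pkl","wb"))
E
```

```text
pics
{'t': 0.0, 'joint_positions': array([ 1.15803972e+00,  5.33611541e-02,  1.61427034e+00, -1.88126517e-06,
        1.47601123e+00, -1.18965938e-01]), 'qd': array([ 0.00079992, -0.00079104,  0.00067371, -0.00116281,  0.00101651,
        0.00026762]), 'tau': array([-2.19288131e-04, -3.93687952e+01, -3.70175958e+01, -1.76874814e-04,
        7.07073210e-03, -1.74704394e-05]), 'position': array([0.18073799, 0.59769976, 0.25207445]), 'tcp_rot': array([ 1.46367450e-01,  9.89229760e-01, -9.89268530e-04, -2.68414805e-04]), 'force': array([ 1.19083122, -0.35534606,  0.33095901]), 'wrist_torque': array([ 0.01542884, -0.0433442 ,  0.00132357]), 'grip_force': 0.0, 'grip_width': 1.0030734502273544}
scene 351.1319018840104 351.1319018840104 254.67706465669076 179.76096776716938 [[0.4341, -0.5329, 0.7263, 1.3535], [0.9008, 0.2595, -0.348, -0.3423], [-0.003, 0.8054, 0.5928, 0.8346], [0.0, 0.0, 0.0, 1.0]]
top 376.67400838724626 376.67400838724626 253.32805159687462 186.18407734942718 [[0.0026, 0.9833, -0.1819, 0.2536], [-1.0, 0.0041, 0.0075, 0.083], [0.0082, 0.1818, 0.9833, 1.4014], [0.0, 0.0, 0.0, 1.0]]
```

View pics/top0.png

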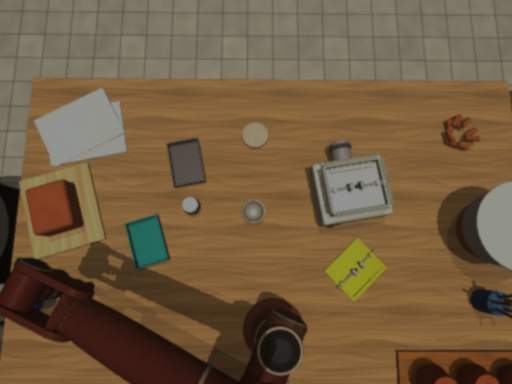

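View pics/scene0.png

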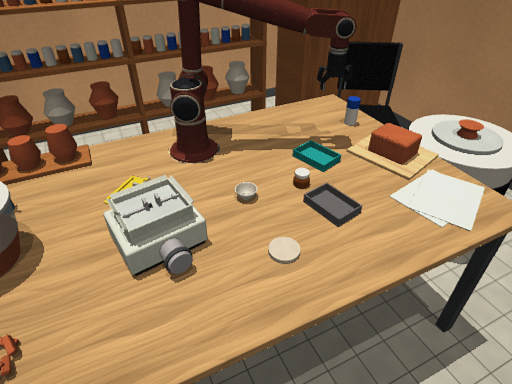

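The top view shows the mixer at about (352,190) with its nozzle up (+x), the grey tray at (186,162), turquoise tray (147,241), jar (191,205), bowl (253,211), disc (255,135) and yellow decoy (355,268). The scene view agrees.

```bash
cat > h.py <<'E'
import numpy as np,cv2,pickle
from scipy.spatial.transform import Rotation as R
def ray(c,u,v,T=None):
    T=c["T"] if T is None else T
    d=np.array([(u-c["cx"])/c["fx"],-(v-c["cy"])/c["fy"],-1.]);return T[:3,3],T[:3,:3]@d
def onz(c,u,v,z):
    o,d=ray(c,u,v);return o+d*(z-o[2])/d[2]
def proj(c,p):
    q=c["T"][:3,:3].T@(np.asarray(p)-c["T"][:3,3]);return np.array([c["cx"]-c["fx"]*q[0]/q[2],c["cy"]+c["fy"]*q[1]/q[2]])
# wrist fisheye
def wT(c,s):
    T=np.eye(4);T[:3,:3]=R.from_quat(s["tcp_rot"]).as_matrix();T[:3,3]=s["position"];return T@c["T_tool_cam"]
def wonz(c,T,u,v,z):
    x,y=(u-c["cx"])/c["fx"],(v-c["cy"])/c["fy"];r=np.hypot(x,y);k=np.sin(r)/max(r,1e-9)
    d=T[:3,:3]@np.array([x*k,-y*k,-np.cos(r)]);return T[:3,3]+d*(z-T[2,3])/d[2]
E
python3 - <<'E'
from h import *
d=pickle.load(open("c0.pkl","rb"));t=d["top"];s=d["scene"]
for n,(u,v),z in [("tray",(186,162),.035),("jar",(191,205),.06),("bowl",(253,211),.04),("bat",(255,135),.016),("mixer",(357,187),.14),("yel",(355,268),.0)]:
    print(n,onz(t,u,v,z).round(3))
a=cv2.resize(t["img"][130:240,295:405],(580,580),interpolation=cv2.INTER_CUBIC)
cv2.imwrite("pics/crop.png",a[:,:,::-1])
im=t["img"]; 
g=cv2.cvtColor(im,cv2.COLOR_RGB2HSV)
m=((g[...,1]<70)&(g[...,2]<130)).astype(np.uint8);m[:,:160]=0;m[:,215:]=0;m[:130]=0;m[192:]=0
cs,_=cv2.findContours(m,0,2);c=max(cs,key=cv2.contourArea);b=cv2.boxPoints(cv2.minAreaRect(c));print("traybox",b.tolist());P=np.array([onz(t,*p,.035)[:2] for p in b]);print(P.round(3),P.mean(0))
m=((g[...,1]<60)&(g[...,2]>130)).astype(np.uint8);m[:,:305]=0;m[:,400:]=0;m[:150]=0;m[235:]=0
cs,_=cv2.findContours(m,0,2);c=max(cs,key=cv2.contourArea);b=cv2.minAreaRect(c);print(b,cv2.boxPoints(b).tolist())
E
```

```text
tray [0.597 0.324 0.035]
jar [0.432 0.296 0.06 ]
bowl [0.414 0.073 0.04 ]
bat [0.71  0.066 0.016]
mixer [ 0.486 -0.28   0.14 ]
yel [ 0.211 -0.299  0.   ]
traybox [[166.22872924804688, 143.2805938720703], [197.17062377929688, 137.75526428222656], [204.81585693359375, 180.56861877441406], [173.87396240234375, 186.0939483642578]]
[[0.669 0.401]
 [0.691 0.285]
 [0.527 0.252]
 [0.505 0.365]] [0.59814885 0.32559849]
((354.3269348144531, 186.63462829589844), (43.7338981628418, 50.990196228027344), 78.69007110595703) [[325.0384826660156, 170.19232177734375], [375.0384826660156, 160.19232177734375], [383.6153869628906, 203.07693481445312], [333.6153869628906, 213.07693481445312]]
```

View pics/crop.png

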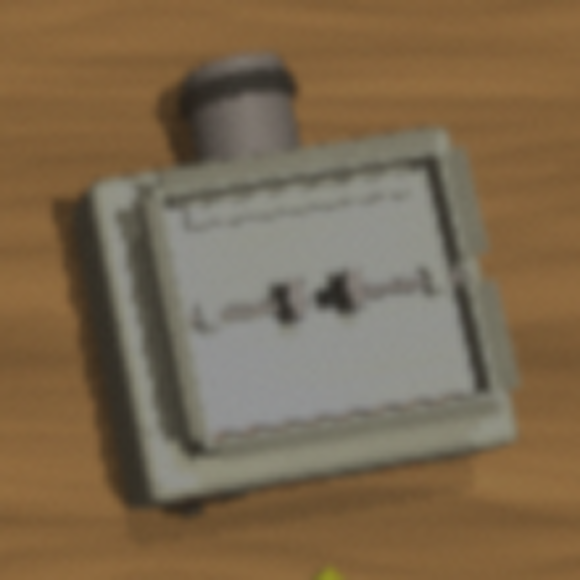

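The crop shows the door with knob (left, crop 288,300) and lug (right, crop 335,295), yawed about 10°.

```bash
cat >> h.py <<'E'
def plan(p,yaw=None):
    """shift in tool units (constant orientation) and world-yaw turn: yaw = world angle of tool y (deg), mod 180"""
    from bench import readout
    s=readout.observe();M=R.from_quat(s["tcp_rot"]);sh=M.inv().apply(np.asarray(p)-s["position"])
    y=M.as_matrix()[:,1];a=np.degrees(np.arctan2(y[1],y[0]))
    print("t",round(s["t"],2),"pos",s["position"].round(4),"yawY",round(a,2),"tilt z",M.as_matrix()[:,2].round(4),"shift",(sh/.6).round(4),"dist",round(np.linalg.norm(sh),4),"w",round(s["grip_width"],3))
    if yaw is not None:print("turn z units",round(-(yaw-a)/45,4))
E
python3 - <<'E'
from h import *
t=pickle.load(open("c0.pkl","rb"))["top"]
k=110/580
for n,(u,v),z in [("grip",(312,297),.16),("TL",(165,205),.14),("TR",(435,165),.14),("BL",(205,445),.14),("BR",(485,395),.14)]:
    print(n,onz(t,295+u*k,130+v*k,z).round(3))
print(onz(t,350,82,0))
plan([.477,-.278,.34],100.5)
E
```

```text
grip [ 0.484 -0.265  0.16 ]
TL [ 0.549 -0.178  0.14 ]
TR [ 0.576 -0.356  0.14 ]
BL [ 0.391 -0.198  0.14 ]
BR [ 0.424 -0.379  0.14 ]
[ 0.93785077 -0.31303467  0.        ]
t 0.1 pos [0.1808 0.5977 0.2522] yawY 73.16 tilt z [-8.0e-04 -1.7e-03 -1.0e+00] shift [-0.8952 -1.2543 -0.1443] dist 0.9286 w 1.0
turn z units -0.6075
```

Call:
arm_command([
  [-0.0394,-0.0542,-0.0064,0,0,0,1],
  [-0.0394,-0.0542,-0.0064,0,0,0,1],
  [-0.0394,-0.0542,-0.0064,0,0,0,1],
  [-0.0394,-0.0542,-0.0064,0,0,0,1],
  [-0.0394,-0.0542,-0.0064,0,0,0,1],
  [-0.0394,-0.0542,-0.0064,0,0,0,1],
  [-0.0394,-0.0542,-0.0064,0,0,0,1],
  [-0.0394,-0.0542,-0.0064,0,0,0,1],
  [-0.0394,-0.0542,-0.0064,0,0,0,1],
  [-0.0394,-0.0542,-0.0064,0,0,0,1],
])

```text
t: 0.93
position: [0.3129, 0.2167, 0.2915]
tcp_rot: [0.146, 0.989, -0.0, 0.0]
force: [0.9, -1.1, 0.2]
grip_width: 1.0
grip_force: 0.0
```

Call:
arm_command([
  [-0.0394,-0.0542,-0.0064,0,0,0,1],
  [-0.0394,-0.0542,-0.0064,0,0,0,1],
  [-0.0394,-0.0542,-0.0064,0,0,0,1],
  [-0.0394,-0.0542,-0.0064,0,0,0,1],
  [-0.0394,-0.0542,-0.0064,0,0,0,1],
  [-0.0394,-0.0542,-0.0064,0,0,0,1],
  [-0.0394,-0.0542,-0.0064,0,0,0,1],
  [-0.0394,-0.0542,-0.0064,0,0,0,1],
  [-0.0394,-0.0542,-0.0064,0,0,0,1],
  [-0.0394,-0.0542,-0.0064,0,0,0,1],
])

```text
t: 1.77
position: [0.4451, -0.1634, 0.3298]
tcp_rot: [0.147, 0.989, 0.0, -0.0]
force: [0.4, 0.8, 0.3]
grip_width: 1.004
grip_force: 0.0
```

Call:
arm_command([
  [-0.0394,-0.0542,-0.0064,0,0,0,1],
  [-0.0394,-0.0542,-0.0064,0,0,0,1],
  [-0.0394,-0.0542,-0.0064,0,0,0,1],
  [0,0,0,0,0,-0.1215,1],
  [0,0,0,0,0,-0.1215,1],
  [0,0,0,0,0,-0.1215,1],
  [0,0,0,0,0,-0.1215,1],
  [0,0,0,0,0,-0.1215,1],
  [0,0,0,0,0,0,1],
  [0,0,0,0,0,0,1],
])

```text
t: 2.6
position: [0.4847, -0.2751, 0.3411]
tcp_rot: [-0.09, 0.996, 0.0, -0.0]
force: [0.3, 0.0, -0.6]
grip_width: 0.997
grip_force: 0.0
```

```bash
python3 - <<'E'
from h import *
from bench import readout,viewer
plan([.485,-.276,.34],100.5)
s=readout.observe();c=viewer.camera("wrist");pickle.dump((s,c),open("w1.pkl","wb"));print(s["joint_positions"].round(2),c["fx"],c["cx"],c["cy"],c["T_tool_cam"].round(3).tolist())
cv2.imwrite("pics/w1.png",cv2.resize(c["img"],(768,576),interpolation=cv2.INTER_CUBIC)[:,:,::-1])
E
```

```text
t 2.6 pos [ 0.4847 -0.2751  0.3411] yawY 100.37 tilt z [-7.e-04  5.e-04 -1.e+00] shift [-0.0002 -0.0016  0.0018] dist 0.0015 w 0.997
turn z units -0.0029
[-0.65 -0.15  1.66 -0.    1.63 -2.4 ] 297.3186396354542 252.85942811854457 190.7149900718245 [[-0.001, 0.96, 0.279, 0.071], [1.0, 0.001, 0.0, -0.001], [-0.0, 0.279, -0.96, -0.12], [0.0, 0.0, 0.0, 1.0]]
```

View pics/w1.png

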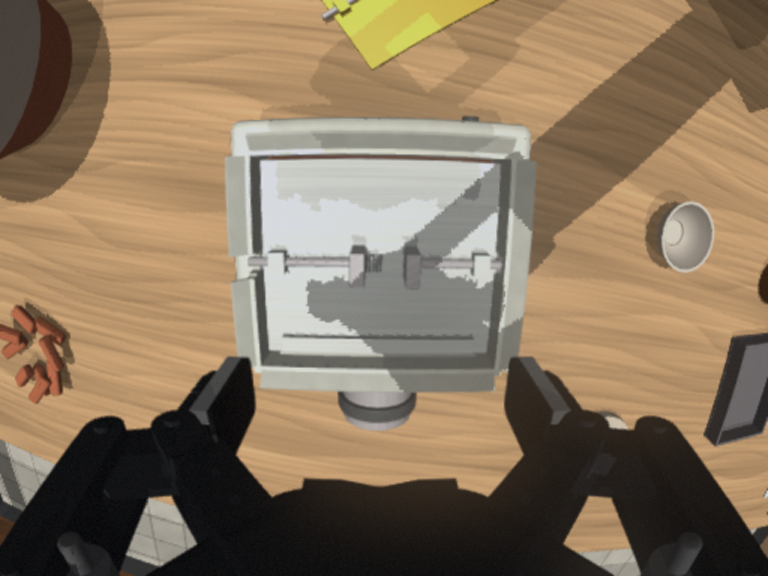

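The wrist view shows the door seated, lug at about (358,265), knob at (412,265) in the 1.5x picture, slot at left (-y) as expected.

```bash
python3 - <<'E'
from h import *
s,c=pickle.load(open("w1.pkl","rb"))
a=c["img"][90:260,150:360]
cv2.imwrite("pics/w1c.png",cv2.resize(a,None,fx=3.5,fy=3.5,interpolation=cv2.INTER_CUBIC)[:,:,::-1])
E
```

```text
(no output)
```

View pics/w1c.png

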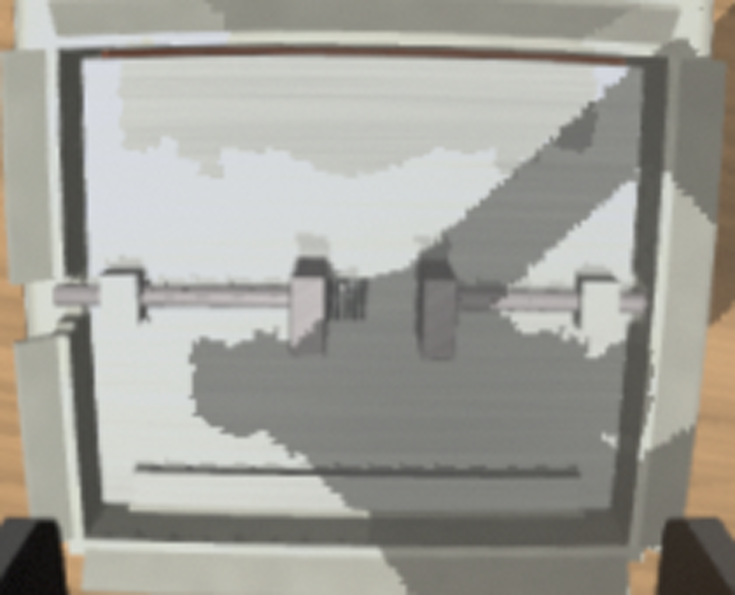

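```bash
python3 - <<'E'
from h import *
s,c=pickle.load(open("w1.pkl","rb"));T=wT(c,s)
P={n:wonz(c,T,150+u/3.5,90+v/3.5,z) for n,u,v,z in [("lugT",289,279,.172),("lugB",291,354,.172),("knT",454,281,.172),("knB",456,358,.172),("TL",82,56,.14),("TR",637,66,.14),("L2",103,500,.14),("R2",612,515,.14),("stubw",57,295,.145),("pinw",645,302,.145)]}
for n in P:print(n,P[n].round(4))
yw=np.degrees(np.arctan2(*(P["knT"]+P["knB"]-P["lugT"]-P["lugB"])[1::-1]));print("yawY lug-knob",yw)
for a,b in(("L2","TL"),("R2","TR")):
    d=P[b]-P[a];print("edge yaw",np.degrees(np.arctan2(-d[1],-d[0]))+90)
for n in(("TL","TR"),("stubw","pinw")):
    d=P[n[1]]-P[n[0]];print(n,np.degrees(np.arctan2(d[1],d[0])),np.linalg.norm(d))
lug=(P["lugT"]+P["lugB"])/2;kn=(P["knT"]+P["knB"])/2
print("span",np.linalg.norm(kn-lug)); u=(kn-lug)/np.linalg.norm(kn-lug)
m=(lug+kn)/2-.007*u; print("grip",m)
plan([m[0],m[1],.16],yw)
E
```

```text
lugT [ 0.4795 -0.297   0.172 ]
lugB [ 0.5013 -0.2928  0.172 ]
knT [ 0.4717 -0.2506  0.172 ]
knB [ 0.494  -0.2455  0.172 ]
TL [ 0.4273 -0.374   0.14  ]
TR [ 0.3994 -0.2032  0.14  ]
L2 [ 0.5744 -0.3492  0.14  ]
R2 [ 0.5486 -0.175   0.14  ]
stubw [ 0.5035 -0.3708  0.145 ]
pinw [ 0.4721 -0.185   0.145 ]
yawY lug-knob 99.22986071722543
edge yaw 99.53906460771611
edge yaw 100.68292987442985
('TL', 'TR') 99.2600447072329 0.1730670598517746
('stubw', 'pinw') 99.58057876212654 0.1884397478939969
span 0.047453760249803995
grip [ 0.48774484 -0.27837871  0.172     ]
t 2.65 pos [ 0.4847 -0.2751  0.3412] yawY 100.38 tilt z [-5.e-04  4.e-04 -1.e+00] shift [-0.0041 -0.0065  0.3021] dist 0.1813 w 0.999
turn z units 0.0255
```

Call:
arm_command([
  [-0.004,-0.006,0.05,0,0,0.017,1],
  [0,0,0.05,0,0,0,1],
  [0,0,0.05,0,0,0,1],
  [0,0,0.05,0,0,0,1],
  [0,0,0.05,0,0,0,1],
  [0,0,0.03,0,0,0,1],
  [0,0,0.016,0,0,0,1],
  [0,0,0,0,0,0,1],
  [0,0,0,0,0,0,0],
], grip_force=40)

```text
t: 3.4
position: [0.4881, -0.2784, 0.1645]
tcp_rot: [-0.085, 0.996, -0.0, 0.0]
force: [0.0, 0.1, 0.6]
grip_width: 0.881
grip_force: 0.0
```

Call:
arm_command([
  [0,0,0,0,0,0,-0.3],
  [0,0,0,0,0,0,-1],
  [0,0,0,0,0,0,-1],
  [0,0,0,0,0,0,-1],
  [0,0,0,0,0,0,-1],
  [0,0,0,0,0,0,-1],
])

```text
t: 3.9
position: [0.4897, -0.2798, 0.1695]
tcp_rot: [-0.085, 0.996, -0.002, 0.002]
force: [-2.4, 0.5, 11.8]
grip_width: 0.386
grip_force: 47.0
```

```bash
python3 - <<'E'
from h import *
from bench import readout,viewer
plan([.4877,-.2784,.163],99.6)
s=readout.observe();print(s["force"],s["grip_force"])
c=viewer.camera("wrist");cv2.imwrite("pics/w2.png",cv2.resize(c["img"],(768,576),interpolation=cv2.INTER_CUBIC)[:,:,::-1])
E
```

```text
t 3.9 pos [ 0.4897 -0.2798  0.1695] yawY 99.73 tilt z [ 0.0051 -0.004  -1.    ] shift [0.0029 0.0029 0.0108] dist 0.0069 w 0.386
turn z units 0.003
[-2.40485103  0.48464712 11.81864517] 47.002629563212395
```

View pics/w2.png

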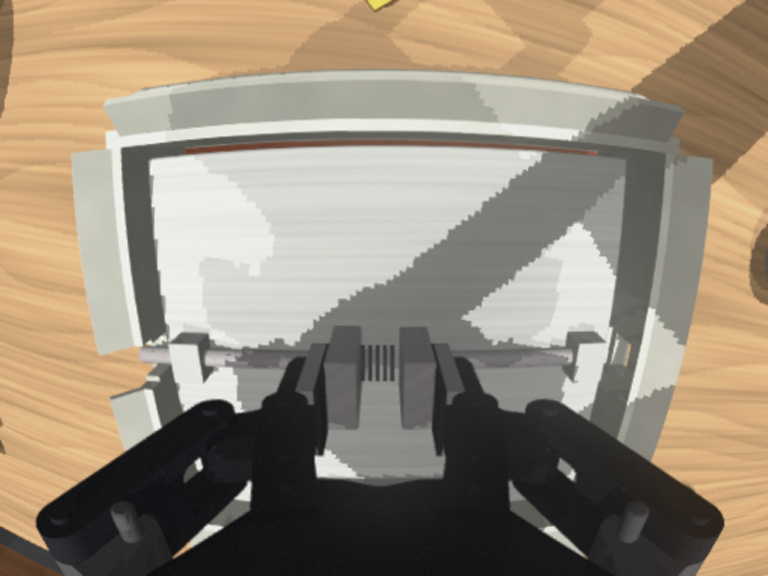

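Fully pinched (33 mm), pin clear of the right wall. Lifting gently.

Call:
arm_command([
  [0,0,-0.01,0,0,0,-1],
  [0,0,-0.01,0,0,0,-1],
  [0,0,-0.015,0,0,0,-1],
  [0,0,-0.02,0,0,0,-1],
  [0,0,-0.025,0,0,0,-1],
  [0,0,-0.03,0,0,0,-1],
  [0,0,-0.03,0,0,0,-1],
  [0,0,-0.03,0,0,0,-1],
  [0,0,-0.03,0,0,0,-1],
  [0,0,0,0,0,0,-1],
])

```text
t: 4.78
position: [0.4893, -0.2793, 0.2896]
tcp_rot: [-0.085, 0.996, -0.003, 0.003]
force: [-0.0, -0.5, -2.5]
grip_width: 0.383
grip_force: 45.2
```

```bash
python3 - <<'E'
from h import *
from bench import readout,viewer
plan([.77,-.13,.15],99.6)
s=readout.observe();print(s["force"],s["grip_force"],s["wrist_torque"])
c=viewer.camera("wrist");cv2.imwrite("pics/w3.png",cv2.resize(c["img"],(768,576),interpolation=cv2.INTER_CUBIC)[:,:,::-1])
E
```

```text
t 4.78 pos [ 0.4893 -0.2793  0.2896] yawY 99.74 tilt z [ 0.0066 -0.0051 -1.    ] shift [-0.5019  0.1675  0.2344] dist 0.3472 w 0.383
turn z units 0.0032
[-0.01781022 -0.53699832 -2.52866854] 45.18736816942692 [-0.04813855 -0.0579287   0.01675351]
```

View pics/w3.png

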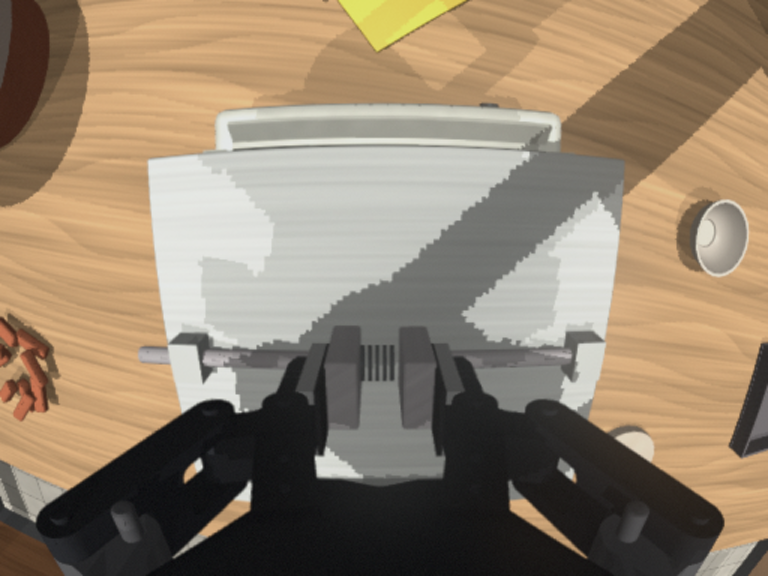

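Door is off and level. Carrying it to the free bench at (0.77, -0.13).

Call:
arm_command([
  [-0.05,0.017,0,0,0,0,-1],
  [-0.05,0.017,0,0,0,0,-1],
  [-0.05,0.017,0,0,0,0,-1],
  [-0.05,0.017,0,0,0,0,-1],
  [-0.05,0.017,0,0,0,0,-1],
  [-0.05,0.017,0,0,0,0,-1],
  [-0.05,0.017,0,0,0,0,-1],
  [-0.05,0.017,0,0,0,0,-1],
  [-0.05,0.016,0.02,0,0,0,-1],
  [-0.05,0.016,0.03,0,0,0,-1],
])

```text
t: 5.67
position: [0.7683, -0.1273, 0.2544]
tcp_rot: [-0.085, 0.996, -0.0, 0.001]
force: [0.5, -1.2, -2.8]
grip_width: 0.387
grip_force: 45.7
```

Call:
arm_command([
  [0,0,0.05,0,0,0,-1],
  [0,0,0.05,0,0,0,-1],
  [0,0,0.05,0,0,0,-1],
  [0,0,0.05,0,0,0,-1],
  [0,0,0.05,0,0,0,-1],
  [0,0,0.04,0,0,0,-1],
  [0,0,0.03,0,0,0,-1],
  [0,0,0.02,0,0,0,-1],
  [0,0,0.01,0,0,0,-1],
  [0,0,0,0,0,0,-1],
])

```text
t: 6.5
position: [0.7649, -0.1278, 0.041]
tcp_rot: [-0.085, 0.996, 0.001, -0.002]
force: [-1.2, 0.1, -3.9]
grip_width: 0.384
grip_force: 45.4
```

```bash
python3 - <<'E'
from h import *
from bench import readout,viewer
plan([.77,-.13,.036],99.6)
s=readout.observe();print(s["force"],s["joint_positions"].round(2))
E
```

```text
t 6.5 pos [ 0.7649 -0.1278  0.041 ] yawY 99.74 tilt z [-0.0043  0.0011 -1.    ] shift [-0.0078 -0.0051  0.0083] dist 0.0075 w 0.384
turn z units 0.0031
[-1.16214188  0.10385515 -3.93261281] [-0.26  0.58  1.34 -0.    1.23 -2.  ]
```

Call:
arm_command([
  [0,0,0.006,0,0,0,-1],
  [0,0,0.003,0,0,0,-1],
  [0,0,0,0,0,0,-1],
  [0,0,0,0,0,0,1],
  [0,0,0,0,0,0,1],
  [0,0,0,0,0,0,1],
  [0,0,0,0,0,0,1],
  [0,0,0,0,0,0,1],
  [0,0,0,0,0,0,1],
  [0,0,-0.02,0,0,0,1],
])

```text
t: 7.33
position: [0.7647, -0.1278, 0.048]
tcp_rot: [-0.085, 0.996, 0.001, -0.002]
force: [-1.7, -0.0, -0.9]
grip_width: 1.006
grip_force: 0.0
```

Call:
arm_command([
  [0,0,-0.05,0,0,0,1],
  [0,0,-0.06,0,0,0,1],
  [0,0,-0.06,0,0,0,1],
  [0,0,-0.06,0,0,0,1],
  [0,0,-0.06,0,0,0,1],
  [0,0,-0.06,0,0,0,1],
  [0.06,-0.02,-0.02,0,0,0,1],
  [0.06,-0.02,-0.02,0,0,0,1],
  [0.06,-0.02,0,0,0,0,1],
  [0.06,-0.02,0,0,0,0,1],
])

```text
t: 8.17
position: [0.6318, -0.2004, 0.2876]
tcp_rot: [-0.085, 0.996, -0.001, 0.002]
force: [-0.2, -1.3, 0.1]
grip_width: 1.0
grip_force: 0.0
```

```bash
python3 - <<'E'
from h import *
from bench import readout,viewer
plan([.47,-.28,.30],99.6)
s=readout.observe();print(s["force"],s["joint_positions"].round(2))
E
```

```text
t 8.17 pos [ 0.6318 -0.2004  0.2876] yawY 99.78 tilt z [ 0.0038 -0.0018 -1.    ] shift [ 0.2882 -0.0849 -0.0214] dist 0.1807 w 1.0
turn z units 0.004
[-0.20468715 -1.29112344  0.0680455 ] [-0.42  0.12  1.48 -0.    1.53 -2.16]
```

Call:
arm_command([
  [0.05,-0.017,0,0,0,0,1],
  [0.05,-0.017,-0.01,0,0,0,1],
  [0.05,-0.017,-0.02,0,0,0,1],
  [0.05,-0.017,-0.02,0,0,0,1],
  [0.05,-0.017,0,0,0,0,1],
  [0,0,0,0,0,0,1],
  [0,0,0,0,0,0,1],
])

```text
t: 8.75
position: [0.4925, -0.2762, 0.3163]
tcp_rot: [-0.084, 0.996, -0.001, 0.001]
force: [0.3, 0.3, -0.1]
grip_width: 0.997
grip_force: 0.0
```

```bash
python3 - <<'E'
from h import *
from bench import readout,viewer
plan([.485,-.28,.30],99.6)
s=readout.observe();c=viewer.camera("wrist");t=viewer.camera("top");pickle.dump((s,c,t),open("w4.pkl","wb"))
w=cv2.resize(c["img"][70:265,130:390],(780,585),interpolation=cv2.INTER_CUBIC)
cv2.imwrite("pics/w4.png",w[:,:,::-1])
E
```

```text
t 8.75 pos [ 0.4925 -0.2762  0.3163] yawY 99.6 tilt z [ 0.0022 -0.0014 -1.    ] shift [ 0.0134 -0.0041  0.0271] dist 0.0183 w 0.997
turn z units 0.0
```

View pics/w4.png

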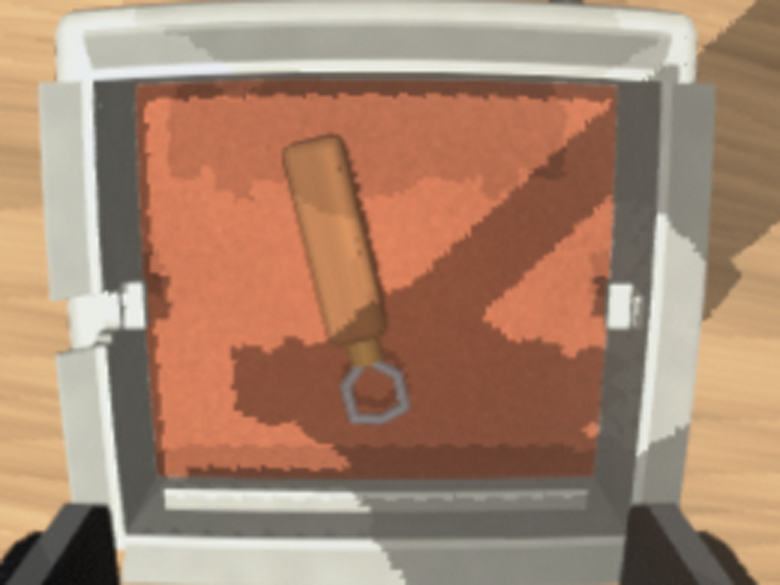

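The tray holds the loop tool: handle from (316,143) to (357,340) in the 3x crop, loop at (375,393).

```bash
python3 - <<'E'
from h import *
s,c,t=pickle.load(open("w4.pkl","rb"));T=wT(c,s)
f=lambda u,v,z:wonz(c,T,130+u/3,70+v/3,z)
a,b=f(316,143,.12),f(357,340,.12);l=f(375,393,.115)
print(a,b,np.linalg.norm(a-b),l)
d=b-a;ya=np.degrees(np.arctan2(d[1],d[0]));print("handle dir",ya)
# seat check: tabs and mouth
for n,u,v,z in[("tab-y",133,305,.135),("tab+y",621,306,.135),("slot",100,320,.158)]:print(n,f(u,v,z))
m=(a+b)/2;print(m);plan([m[0],m[1],.125],ya+90)
# door in top image
g=cv2.cvtColor(t["img"],cv2.COLOR_RGB2HSV);print([proj(t,p).round() for p in([.765,-.128,0],[.485,-.28,.3])])
cv2.imwrite("pics/t2.png",t["img"][:,:,::-1])
E
```

```text
[ 0.43740321 -0.3051282   0.12      ] [ 0.50587367 -0.27917553  0.12      ] 0.07322393589073954 [ 0.52657747 -0.26892599  0.115     ]
handle dir 20.75843743485271
tab-y [ 0.50225383 -0.36005232  0.135     ]
tab+y [ 0.47379024 -0.18932599  0.135     ]
slot [ 0.50297987 -0.36541603  0.158     ]
[ 0.47163844 -0.29215187  0.12      ]
t 8.85 pos [ 0.4936 -0.2753  0.3153] yawY 99.74 tilt z [ 1.e-03 -2.e-04 -1.e+00] shift [ 0.0412 -0.0214  0.3171] dist 0.1923 w 0.997
turn z units -0.2449
[array([305., 123.]), array([372., 178.])]
```

Call:
arm_command([
  [0.041,-0.021,0,0,0,0,1],
  [0,0,0.03,0,0,-0.123,1],
  [0,0,0.05,0,0,-0.122,1],
  [0,0,0.05,0,0,0,1],
  [0,0,0.05,0,0,0,1],
  [0,0,0.05,0,0,0,1],
  [0,0,0.04,0,0,0,1],
  [0,0,0.025,0,0,0,1],
  [0,0,0.01,0,0,0,1],
  [0,0,0,0,0,0,1],
], grip_force=30)

```text
t: 9.68
position: [0.471, -0.2906, 0.1294]
tcp_rot: [-0.181, 0.983, 0.002, -0.001]
force: [0.1, -0.5, -0.2]
grip_width: 1.002
grip_force: 0.0
```

Call:
arm_command([
  [0,0,0,0,0,0,-0.2],
  [0,0,0,0,0,0,-1],
  [0,0,0,0,0,0,-1],
  [0,0,0,0,0,0,-1],
  [0,0,0,0,0,0,-1],
  [0,0,0,0,0,0,-1],
  [0,0,0,0,0,0,-1],
  [0,0,0,0,0,0,-1],
])

```text
t: 10.35
position: [0.4718, -0.2925, 0.1328]
tcp_rot: [-0.18, 0.984, -0.001, 0.001]
force: [-0.3, 1.1, 5.4]
grip_width: 0.252
grip_force: 30.3
```

Call:
arm_command([
  [0,0,-0.03,0,0,0,-1],
  [0,0,-0.06,0,0,0,-1],
  [0,0,-0.06,0,0,0,-1],
  [0,0,-0.06,0,0,0,-1],
  [0,0,-0.05,0,0,0.094,-1],
  [0,0,-0.02,0,0,0.093,-1],
  [0,0,0,0,0,0,-1],
])

```text
t: 10.93
position: [0.4725, -0.293, 0.3041]
tcp_rot: [-0.107, 0.994, -0.003, 0.003]
force: [0.7, -0.6, -0.7]
grip_width: 0.253
grip_force: 29.6
```

```bash
python3 - <<'E'
from h import *
plan([.58,.322,.30],102.4)
E
```

```text
t 10.93 pos [ 0.4725 -0.293   0.3041] yawY 102.28 tilt z [ 0.0057 -0.0047 -1.    ] shift [-0.3931  0.9635  0.003 ] dist 0.6244 w 0.253
turn z units -0.0027
```

Call:
arm_command([
  [-0.0245,0.06,0,0,0,0,-1],
  [-0.0245,0.06,0,0,0,0,-1],
  [-0.0245,0.06,0,0,0,0,-1],
  [-0.0245,0.06,0,0,0,0,-1],
  [-0.0245,0.06,0,0,0,0,-1],
  [-0.0245,0.06,0,0,0,0,-1],
  [-0.0245,0.06,0,0,0,0,-1],
  [-0.0245,0.06,0,0,0,0,-1],
  [-0.0245,0.06,0,0,0,0,-1],
  [-0.0245,0.06,0,0,0,0,-1],
])

```text
t: 11.77
position: [0.5369, 0.093, 0.2968]
tcp_rot: [-0.109, 0.994, 0.0, -0.002]
force: [0.2, -0.8, -0.2]
grip_width: 0.25
grip_force: 29.7
```

Call:
arm_command([
  [-0.0245,0.06,0,0,0,0,-1],
  [-0.0245,0.06,0,0,0,0,-1],
  [-0.0245,0.06,0,0,0,0,-1],
  [-0.0245,0.06,0,0,0,0,-1],
  [-0.0245,0.06,0,0,0,0,-1],
  [-0.0245,0.06,0,0,0,0,-1],
  [0,0,0,0,0,0,-1],
  [0,0,0,0,0,0,-1],
])

```text
t: 12.43
position: [0.5768, 0.3224, 0.2958]
tcp_rot: [-0.11, 0.994, -0.001, -0.003]
force: [0.5, 0.1, -1.5]
grip_width: 0.249
grip_force: 29.7
```

```bash
python3 - <<'E'
from h import *
from bench import readout,viewer
plan([.58,.322,.037],102.4)
s=readout.observe();c=viewer.camera("wrist")
cv2.imwrite("pics/w5.png",cv2.resize(c["img"],(768,576))[:,:,::-1])
E
```

```text
t 12.43 pos [0.5768 0.3224 0.2958] yawY 102.61 tilt z [-0.005  -0.0023 -1.    ] shift [-0.0075 -0.0013  0.4313] dist 0.2588 w 0.249
turn z units 0.0047
```

View pics/w5.png

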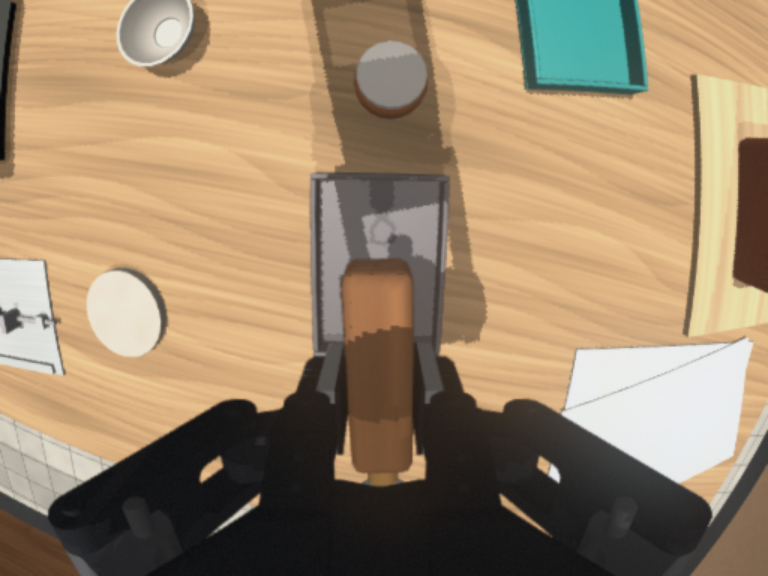

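The tool is held straight above the grey tray (tray spans 312–448, from row 175). Lowering.

Call:
arm_command([
  [-0.006,0,0.05,0,0,0,-1],
  [0,0,0.06,0,0,0,-1],
  [0,0,0.06,0,0,0,-1],
  [0,0,0.06,0,0,0,-1],
  [0,0,0.06,0,0,0,-1],
  [0,0,0.06,0,0,0,-1],
  [0,0,0.04,0,0,0,-1],
  [0,0,0.025,0,0,0,-1],
  [0,0,0.012,0,0,0,-1],
  [0,0,0,0,0,0,-1],
])

```text
t: 13.32
position: [0.5805, 0.3203, 0.0416]
tcp_rot: [-0.107, 0.994, -0.001, -0.002]
force: [-0.8, 0.5, -0.6]
grip_width: 0.252
grip_force: 29.7
```

Call:
arm_command([
  [0,0,0.004,0,0,0,-1],
  [0,0,0,0,0,0,-0.1],
  [0,0,0,0,0,0,-0.1],
  [0,0,0,0,0,0,-0.1],
  [0,0,0,0,0,0,-0.1],
  [0,0,-0.02,0,0,0,-0.1],
  [0,0,-0.04,0,0,0,-0.1],
  [0,0,-0.06,0,0,0,-0.1],
  [0,0,-0.06,0,0,0,0],
  [0,0,-0.06,0,0,0,1],
])

```text
t: 14.15
position: [0.5811, 0.3217, 0.1875]
tcp_rot: [-0.108, 0.994, 0.0, 0.0]
force: [0.8, 0.3, -0.1]
grip_width: 0.625
grip_force: 0.0
```

Call:
arm_command([
  [0,0,-0.06,0,0,0,1],
  [0,0,-0.06,0,0,0,1],
  [0,0,-0.05,0,0,0,1],
  [0,0,0,0,0,0,1],
])

```text
t: 14.48
position: [0.5841, 0.323, 0.2985]
tcp_rot: [-0.108, 0.994, 0.002, 0.008]
force: [0.4, 0.7, 1.8]
grip_width: 0.999
grip_force: 0.0
```

```bash
python3 - <<'E'
from h import *
from bench import readout,viewer
plan([.73,-.09,.25],99.6)
s=readout.observe();c=viewer.camera("wrist");t=viewer.camera("top");pickle.dump((s,c,t),open("w6.pkl","wb"))
a=cv2.resize(c["img"],(512,384));b=cv2.resize(t["img"][90:230,160:400],(768,448))
o=np.zeros((600,800,3),np.uint8);o[:448,:768]=b;o[450:600,:200]=cv2.resize(c["img"][100:250,150:350],(200,150))
cv2.imwrite("pics/w6.png",o[:,:,::-1])
E
```

```text
t 14.48 pos [0.5841 0.323  0.2985] yawY 102.36 tilt z [ 0.0147  0.0061 -0.9999] shift [-0.0889 -0.7246  0.0802] dist 0.4407 w 0.999
turn z units 0.0614
```

View pics/w6.png

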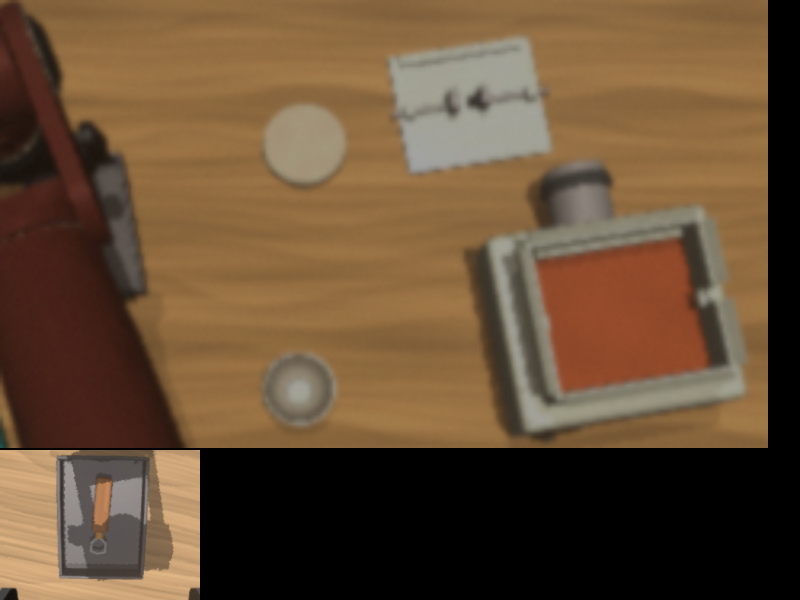

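The loop tool lies in the grey tray; the door lies flat at top-crop (470,105), the bowl and disc undisturbed. Back to the door.

```bash
python3 - <<'E'
from h import *
plan([.7648,-.1278,.22],99.7)
E
```

```text
t 14.58 pos [0.5822 0.3221 0.2909] yawY 102.36 tilt z [ 0.0053  0.0022 -1.    ] shift [-0.1362 -0.7978  0.1182] dist 0.4907 w 0.997
turn z units 0.0591
```

Call:
arm_command([
  [-0.01,-0.057,0.006,0,0,0,1],
  [-0.01,-0.057,0.006,0,0,0,1],
  [-0.01,-0.057,0.006,0,0,0,1],
  [-0.01,-0.057,0.006,0,0,0,1],
  [-0.01,-0.057,0.006,0,0,0,1],
  [-0.01,-0.057,0.006,0,0,0,1],
  [-0.01,-0.057,0.006,0,0,0,1],
  [-0.01,-0.057,0.006,0,0,0,1],
  [-0.01,-0.057,0.006,0,0,0,1],
  [-0.01,-0.057,0.006,0,0,0,1],
])

```text
t: 15.42
position: [0.7125, -0.0011, 0.2486]
tcp_rot: [-0.108, 0.994, 0.0, -0.002]
force: [0.7, 0.9, 1.0]
grip_width: 0.997
grip_force: 0.0
```

Call:
arm_command([
  [-0.01,-0.057,0.006,0,0,0,1],
  [-0.01,-0.057,0.006,0,0,0,1],
  [-0.01,-0.057,0.006,0,0,0,1],
  [0,-0.057,0.006,0,0,0,1],
  [0,0,0,0,0,0.059,1],
  [0,0,0,0,0,0,1],
  [0,0,0,0,0,0,1],
  [0,0,0,0,0,0,1],
])

```text
t: 16.08
position: [0.7595, -0.1282, 0.2357]
tcp_rot: [-0.085, 0.996, 0.0, -0.001]
force: [0.4, 0.5, 0.3]
grip_width: 0.999
grip_force: 0.0
```

```bash
python3 - <<'E'
from h import *
from bench import readout,viewer
plan([.7648,-.1278,.036],99.7)
s=readout.observe();c=viewer.camera("wrist");T=wT(c,s);pickle.dump((s,c),open("w7.pkl","wb"))
# bright plate: warp ground plane z=.005 to metric image around the door, threshold low saturation
n=300;xs=np.linspace(.65,.89,n);ys=np.linspace(-.25,0,n)
X,Y=np.meshgrid(xs,ys,indexing="ij");P=np.stack([X,Y,np.full_like(X,.005)],-1)-T[:3,3];Q=P@T[:3,:3]
th=np.arctan2(np.hypot(Q[...,0],Q[...,1]),-Q[...,2]);k=th/np.hypot(Q[...,0],Q[...,1])
U=(c["cx"]+c["fx"]*k*Q[...,0]).astype(np.float32);V=(c["cy"]-c["fx"]*k*Q[...,1]).astype(np.float32)
I=cv2.remap(c["img"],U,V,1)
cv2.imwrite("pics/w7.png",I[:,:,::-1])
g=cv2.cvtColor(I,cv2.COLOR_RGB2HSV)
m=((g[...,1]<50)&(g[...,2]>70)).astype(np.uint8);m=cv2.morphologyEx(m,cv2.MORPH_OPEN,np.ones((15,15)))
cs,_=cv2.findContours(m,0,2);q=max(cs,key=cv2.contourArea);b=cv2.minAreaRect(q)
bx=cv2.boxPoints(b);B=np.stack([.65+bx[:,1]*.24/(n-1),-.25+bx[:,0]*.25/(n-1)],1)
print(B.round(4).tolist(),B.mean(0),[np.linalg.norm(B[0]-B[1]),np.linalg.norm(B[1]-B[2])],[np.degrees(np.arctan2(*(B[i+1]-B[i])[::-1])) for i in(0,1)])
E
```

```text
t 16.08 pos [ 0.7595 -0.1282  0.2357] yawY 99.8 tilt z [-1.6e-03  7.0e-04 -1.0e+00] shift [-0.0093 -0.0011  0.3329] dist 0.1998 w 0.999
turn z units 0.0023
[[0.7071999907493591, -0.23659999668598175], [0.6780999898910522, -0.061400000005960464], [0.8256999850273132, -0.03480000048875809], [0.8547999858856201, -0.20990000665187836]] [ 0.7664217  -0.13565443] [np.float32(0.177595), np.float32(0.1500031)] [np.float32(99.433716), np.float32(10.219985)]
```

Door measured at (0.7664, -0.1357), yaw 99.8°; it slid 8 mm in -y on release, as the spring would do. Regripping at its grip point.

Call:
arm_command([
  [-0.009,-0.019,0.03,0,0,0,1],
  [0,0,0.05,0,0,0,1],
  [0,0,0.05,0,0,0,1],
  [0,0,0.05,0,0,0,1],
  [0,0,0.05,0,0,0,1],
  [0,0,0.05,0,0,0,1],
  [0,0,0.03,0,0,0,1],
  [0,0,0.02,0,0,0,1],
  [0,0,0.01,0,0,0,1],
  [0,0,0,0,0,0,1],
], grip_force=40)

```text
t: 16.97
position: [0.767, -0.1392, 0.0319]
tcp_rot: [-0.085, 0.996, 0.0, -0.001]
force: [-0.1, -0.2, 0.4]
grip_width: 1.001
grip_force: 0.0
```

```bash
python3 - <<'E'
from h import *
plan([.7669,-.1386,.031],99.8)
E
```

```text
t 16.97 pos [ 0.767  -0.1392  0.0319] yawY 99.73 tilt z [-1.1e-03  3.0e-04 -1.0e+00] shift [-0.      0.001   0.0015] dist 0.0011 w 1.001
turn z units -0.0015
```

Call:
arm_command([
  [0,0,0,0,0,0,0],
  [0,0,0,0,0,0,-0.3],
  [0,0,0,0,0,0,-1],
  [0,0,0,0,0,0,-1],
  [0,0,0,0,0,0,-1],
  [0,0,0,0,0,0,-1],
  [0,0,0,0,0,0,-1],
  [0,0,0,0,0,0,-1],
])

```text
t: 17.63
position: [0.7696, -0.1417, 0.0368]
tcp_rot: [-0.084, 0.996, -0.002, 0.003]
force: [0.3, -2.5, 6.8]
grip_width: 0.385
grip_force: 40.7
```

```bash
python3 - <<'E'
from h import *
plan([.7669,-.1386,.031],99.8)
E
```

```text
t 17.63 pos [ 0.7696 -0.1417  0.0368] yawY 99.67 tilt z [ 0.0061 -0.0034 -1.    ] shift [0.0036 0.0059 0.0096] dist 0.0071 w 0.385
turn z units -0.0029
```

Call:
arm_command([
  [0,0,-0.015,0,0,0,-1],
  [0,0,-0.03,0,0,0,-1],
  [0,0,-0.05,0,0,0,-1],
  [0,0,-0.06,0,0,0,-1],
  [0,0,-0.06,0,0,0,-1],
  [0,0,-0.06,0,0,0,-1],
  [0,0,-0.06,0,0,0,-1],
  [0,0,-0.05,0,0,0,-1],
  [0,0,-0.03,0,0,0,-1],
  [0,0,0,0,0,0,-1],
])

```text
t: 18.47
position: [0.7689, -0.14, 0.2901]
tcp_rot: [-0.085, 0.996, -0.002, 0.005]
force: [0.4, -0.1, -2.3]
grip_width: 0.382
grip_force: 41.0
```

```bash
python3 - <<'E'
from h import *
plan([.4889,-.2784,.28],99.7)
E
```

```text
t 18.47 pos [ 0.7689 -0.14    0.2901] yawY 99.71 tilt z [ 0.0105 -0.0032 -0.9999] shift [ 0.499  -0.1486  0.0126] dist 0.3125 w 0.382
turn z units 0.0001
```

Call:
arm_command([
  [0.03,-0.009,0,0,0,0,-1],
  [0.055,-0.0165,0,0,0,0,-1],
  [0.06,-0.018,0,0,0,0,-1],
  [0.06,-0.018,0,0,0,0,-1],
  [0.06,-0.018,0,0,0,0,-1],
  [0.06,-0.018,0,0,0,0,-1],
  [0.06,-0.018,0,0,0,0,-1],
  [0.06,-0.018,0,0,0,0,-1],
  [0.04,-0.012,0,0,0,0,-1],
  [0.014,-0.004,0,0,0,0,-1],
])

```text
t: 19.3
position: [0.4834, -0.2792, 0.2793]
tcp_rot: [-0.083, 0.997, 0.001, -0.002]
force: [-0.0, -1.0, -4.5]
grip_width: 0.38
grip_force: 40.9
```

Call:
arm_command([
  [0,0,0,0,0,0,-1],
  [0,0,0,0,0,0,-1],
  [0,0,0,0,0,0,-1],
  [0,0,0,0,0,0,-1],
])

```text
t: 19.63
position: [0.488, -0.2778, 0.2811]
tcp_rot: [-0.085, 0.996, 0.0, -0.0]
force: [-0.0, -0.3, -5.0]
grip_width: 0.38
grip_force: 40.9
```

```bash
python3 - <<'E'
from h import *
from bench import readout,viewer
plan([.4889,-.2784,.28],99.7)
s=readout.observe();c=viewer.camera("wrist");pickle.dump((s,c),open("w8.pkl","wb"))
A=cv2.cvtColor(cv2.imread("pics/w3.png"),cv2.COLOR_BGR2GRAY);B=cv2.cvtColor(cv2.resize(c["img"],(768,576),interpolation=cv2.INTER_CUBIC),cv2.COLOR_RGB2GRAY)
for n,(x0,y0,x1,y1) in {"lpost":(140,325,215,390),"rpost":(555,325,615,390),"lug":(325,320,365,430),"knob":(400,320,440,430),"TLcorner":(135,145,200,200),"TRcorner":(580,145,640,200)}.items():
    r=cv2.matchTemplate(B[y0-25:y1+25,x0-25:x1+25],A[y0:y1,x0:x1],cv2.TM_CCOEFF_NORMED);_,v,_,p=cv2.minMaxLoc(r);print(n,p[0]-25,p[1]-25,round(v,2))
E
```

```text
t 19.63 pos [ 0.488  -0.2778  0.2811] yawY 99.78 tilt z [-4.e-04  7.e-04 -1.e+00] shift [-0.0013 -0.0012  0.0019] dist 0.0015 w 0.38
turn z units 0.0017
lpost 2 -3 0.96
rpost -2 -2 0.97
lug 1 -3 0.97
knob -1 -3 0.97
TLcorner 3 0 0.98
TRcorner -8 9 0.87
```

Call:
arm_command([
  [-0.002,-0.0015,0.03,0,0,0,-1],
  [0,0,0.04,0,0,0,-1],
  [0,0,0.025,0,0,0,-1],
  [0,0,0.01,0,0,0,-1],
  [0,0,0,0,0,0,-1],
  [0,0,0,0,0,0,-1],
  [0,0,0,0,0,0,-1],
])

```text
t: 20.27
position: [0.4895, -0.2796, 0.2203]
tcp_rot: [-0.085, 0.996, -0.001, 0.001]
force: [-0.0, 0.4, -3.9]
grip_width: 0.385
grip_force: 40.9
```

```bash
python3 - <<'E'
from h import *
plan([.4892,-.2785,.172],99.7)
E
```

```text
t 20.27 pos [ 0.4895 -0.2796  0.2203] yawY 99.72 tilt z [ 0.0021 -0.0016 -1.    ] shift [0.0003 0.002  0.0806] dist 0.0484 w 0.385
turn z units 0.0004
```

Call:
arm_command([
  [0,0.0015,0.015,0,0,0,-1],
  [0,0,0.015,0,0,0,-1],
  [0,0,0.01,0,0,0,-1],
  [0,0,0.01,0,0,0,-1],
  [0,0,0.005,0,0,0,-1],
  [0,0,0,0,0,0,-1],
])

```text
t: 20.77
position: [0.4878, -0.2779, 0.1841]
tcp_rot: [-0.084, 0.996, 0.001, -0.001]
force: [0.3, 0.5, -4.0]
grip_width: 0.384
grip_force: 40.9
```

Call:
arm_command([
  [0,0,0.01,0,0,0,-1],
  [0,0,0.01,0,0,0,-1],
  [0,0,0.004,0,0,0,-1],
  [0,0,0,0,0,0,-1],
  [0,0,0,0,0,0,-1],
])

```text
t: 21.18
position: [0.4887, -0.2785, 0.1719]
tcp_rot: [-0.084, 0.996, -0.0, 0.0]
force: [-1.8, 0.8, -0.1]
grip_width: 0.384
grip_force: 42.9
```

```bash
python3 - <<'E'
from h import *
from bench import readout
plan([.4892,-.2785,.172],99.7);print(readout.observe()["force"],readout.observe()["wrist_torque"])
E
```

```text
t 21.18 pos [ 0.4887 -0.2785  0.1719] yawY 99.69 tilt z [ 8.e-04 -3.e-04 -1.e+00] shift [-0.0008 -0.0001 -0.0002] dist 0.0005 w 0.384
turn z units -0.0002
[-1.81633839  0.8228666  -0.10658843] [ 0.26398686  0.05682034 -0.00164728]
```

Seated: height as expected and the door's weight is off the gripper. Pressing slightly, then releasing.

Call:
arm_command([
  [0,0,0.003,0,0,0,-1],
  [0,0,0,0,0,0,-1],
  [0,0,0,0,0,0,0.2],
  [0,0,0,0,0,0,0.2],
  [0,0,0,0,0,0,1],
  [0,0,0,0,0,0,1],
  [0,0,0,0,0,0,1],
  [0,0,0,0,0,0,1],
  [0,0,-0.02,0,0,0,1],
  [0,0,-0.04,0,0,0,1],
])

```text
t: 22.02
position: [0.4867, -0.2773, 0.2028]
tcp_rot: [-0.084, 0.996, 0.002, -0.003]
force: [-0.1, -1.0, -0.3]
grip_width: 1.004
grip_force: 0.0
```

Call:
arm_command([
  [0,0,-0.06,0,0,0,1],
  [0,0,-0.06,0,0,0,1],
  [0,0,-0.06,0,0,0,1],
  [0,0,-0.06,0,0,0,1],
  [0,0,0,0,0,0,1],
  [0,0,0,0,0,0,1],
  [0,0,0,0,0,0,1],
])

```text
t: 22.6
position: [0.4884, -0.2784, 0.3501]
tcp_rot: [-0.084, 0.996, -0.0, 0.0]
force: [0.0, -0.5, -0.7]
grip_width: 1.001
grip_force: 0.0
```

```bash
python3 - <<'E'
from h import *
from bench import readout,viewer
plan([.4847,-.2751,.3411],100.37)
s=readout.observe();c=viewer.camera("wrist");T=wT(c,s);pickle.dump((s,c),open("w9.pkl","wb"))
s1,c1=pickle.load(open("w1.pkl","rb"));T1=wT(c1,s1)
# rectify both views onto plane z in mixer-aligned axes and compare landmarks
def rect(c,T,z):
    a=np.radians(9.65);ex=np.array([np.cos(a),np.sin(a),0]);ey=np.array([-np.sin(a),np.cos(a),0])
    g=np.arange(-.11,.11,.0005);X,Y=np.meshgrid(g,g,indexing="ij")
    P=np.array([.488,-.2747,z])+X[...,None]*ex+Y[...,None]*ey-T[:3,3];Q=P@T[:3,:3]
    r=np.hypot(Q[...,0],Q[...,1]);k=np.arctan2(r,-Q[...,2])/r
    return cv2.cvtColor(cv2.remap(c["img"],(c["cx"]+c["fx"]*k*Q[...,0]).astype(np.float32),(c["cy"]-c["fx"]*k*Q[...,1]).astype(np.float32),cv2.INTER_CUBIC),cv2.COLOR_RGB2GRAY)
i=lambda v:int(round((v+.11)/.0005))
for z,L in((.172,{"lug":(-.014,.014,-.022,-.008),"knob":(-.014,.014,.016,.030)}),(.15,{"postL":(-.012,.012,-.084,-.06),"postR":(-.012,.012,.062,.086),"mouthL":(-.02,.02,-.105,-.09)}),(.14,{"TL":(-.08,-.06,-.092,-.07),"TR":(-.08,-.06,.07,.094)})):
    A,B=rect(c1,T1,z),rect(c,T,z)
    cv2.imwrite(f"pics/r{int(z*1000)}.png",np.hstack([A,B]))
    for n,(x0,x1,y0,y1) in L.items():
        m=20;r=cv2.matchTemplate(B[i(x0)-m:i(x1)+m,max(i(y0)-m,0):i(y1)+m],A[i(x0):i(x1),i(y0):i(y1)],cv2.TM_CCOEFF_NORMED);_,v,_,p=cv2.minMaxLoc(r)
        print(n,"dx,dy mm",(p[1]-m)*.5,(p[0]-(i(y0)-max(i(y0)-m,0)))*.5,round(v,2))
E
```

```text
t 22.6 pos [ 0.4884 -0.2784  0.3501] yawY 99.69 tilt z [ 7.e-04 -8.e-04 -1.e+00] shift [0.0051 0.0065 0.0149] dist 0.0102 w 1.001
turn z units -0.0152
lug dx,dy mm 1.0 -2.5 0.9
knob dx,dy mm 0.0 -2.5 0.98
postL dx,dy mm 0.0 -2.5 0.96
postR dx,dy mm 0.5 -2.5 0.91
mouthL dx,dy mm 0.0 0.0 0.96
TL dx,dy mm 0.0 -2.0 0.99
TR dx,dy mm 0.0 0.0 0.93
```

The door matches its starting view to within 1 mm in x. In y it has shifted 2.5 mm, which is within the play. The knob-to-lug gap is unchanged, so the pin is fully out.

```bash
python3 -c "
from bench import ticket;print(ticket.sign_off())"
```

```text
the job is handed in; nothing more can be done
None
```

I handed the job in at about 22.7 s of the 72 s limit: the door is back in its seat with the hinge pin sprung out, and the loop tool is in the grey tray. The sign-off gave no verdict. The last wrist-camera check put the door within about 1 mm of its starting position in x and 2.5 mm off in y (within the play). The arm never went near the jar, bowl or disc at working height.

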